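# Darken the microscope bench and steady its light shield

## Task

First turn the lamp dimmer down to its end stop (fully anticlockwise, off). Then flip the light shield's kickstand from its folded-up place backwards and down over its sprung centre, and bring the leaning shield upright by its frame. Finish while still holding the frame upright, kickstand fully down with its foot clear of the plate; do not let the shield topple forward past upright, and leave the other things on the bench where they are.

Things in the scene. Friction and masses are not known exactly. Their poses are not given: they have to be found in the camera images.
- dimmer (a joint): Angle of the lamp dimmer, a black knob on top of a grey lamp controller box (150 x 130 mm, top 54 mm above the table). 0 = off, the anticlockwise end stop; it grows clockwise seen from above, to 1.6. It starts somewhere from 0.7 to 1.35 and stays where it is left (friction about 0.03 N m).
- dimmer_grip (a point): Point on the dimmer's vertical axis at gripping height (91 mm above the table). The knob has an upright grip bar 42 mm long (the long side is this point's x axis, which turns with the knob), 14 mm thick (y axis) and 32 mm tall, from 68 to 98 mm above the table, over a round skirt 44 mm across; z is up.
- station: Fixed bare aluminium base plate of the light shield, 185 x 290 x 8 mm. Origin on the table, below the hub axle (axle 38 mm above the table). x is level and points to the shield's back (it leans and the kickstand swings that way), away from the robot to within 0.3 rad; y runs along the axle to the kickstand's side; z up. The plate spans x -50..135, y -110..180 mm.
- shield (a joint): Tilt of the shield about the hub axle: 0 upright, positive leaning back (station +x). Starts at its back stop, 0.25; forward stop -0.3. 0.7 to 1.1 kg, heavier at the back: it falls back when let go (holding it upright takes about 1 N at the rail). With the kickstand fully down the foot props it on the plate at about 0.12.
- rail_mid (a point): Middle of the shield's round aluminium top rail, 14 mm thick, 240 mm long, 200 mm from the hub axle (238 mm above the table when upright). Below it: posts 12 mm thick at 100 mm either side, between them a black sheet 5 mm thick with its top edge 30 mm below the rail's centre; a grey box low on its back. Axes turn with the shield: z up the frame, y along the rail, x out of the back.
- kickstand (a joint): Angle of the kickstand about its pivot on the frame: 0 folded, pointing up along the frame; grows as it swings to the back and down to its stop at 2.2, fully down. A spring drives it to either end: under 1 N at the foot moves it, past about 0.95 it snaps down. With the shield leaning fully back the foot meets the plate at about 2.0 to 2.1 and goes on to 2.2 by itself as the shield is raised.
- kick_foot (a point): Middle of the free part of the kickstand's foot: a black cross bar 12 mm thick, level, spanning station y 115 to 173 mm with its reference point at y 150 mm, outside the frame. It is at the end of a flat steel leg, 130 mm from the pivot, which is on the frame 65 mm from the hub axle along the frame. Folded, it is about 227 mm above the table. Its axes turn with the leg.
- canister_mid (a point): White objective canister, 48 mm across, 62 mm tall, a bystander; the position is given half-way up.
- slide_box: Grey slide box, 85 x 45 x 35 mm, a bystander; origin at the centre of its underside.
- driver_grip (a point): Screwdriver lying on the table, 200 mm long, a bystander; the point is on its handle.
There are look-alikes about, which are no part of the job. Of the things shaped like the part that bears dimmer, the grey one is meant.

How it is judged:
On the way, in this order (a step that is already met when the one before it is completed fails the run):
1. the dimmer is at its off stop, the kickstand still folded (value of joint dimmer below 0.08 rad and value of joint kickstand below 0.6 rad), for 0.2 s.
2. the kickstand is flipped over centre and down (value of joint kickstand above 1.75 rad), for 0.2 s.
At the end, for the whole second after the job is handed in: The dimmer is within 0.1 rad of off, the kickstand is fully down (beyond 2.05), the fingers still bear on the shield's frame with more than 0.5 N and hold it still within 0.06 rad of upright, with the kickstand's foot (bar centre above 16.5 mm) clear of the 8 mm plate (value of joint dimmer below 0.1 rad and value of joint kickstand above 2.05 rad and value of joint shield between -0.06 and 0.06 rad and velocity of joint shield between -0.1 and 0.1 rad/s and z of kick_foot in the frame of station above 0.0165 m and contact force between the fingers and shield above 0.5 N); the arm keeps its last pose, push and grip.
It fails at once if the shield topples forward past upright by more than 0.15 rad (value of joint shield below -0.15 rad).
It fails at once if a bystander is moved more than 30 mm (distance of any of canister_mid, slide_box, driver_grip from where it was at the start of the episode above 0.03 m).
It also fails if it takes over 72 s, if anything falls off the work surface, if the arm or the gripper's body presses on something with over 40 N, if the wrist force passes 120 N, or if a joint passes its speed limit or range.

## Robot

A 6-joint arm with a two-finger parallel gripper is mounted at the origin on the work surface. World frame = base frame: x ahead of the robot, y to its left, z up, the work surface at z = 0. Lengths are in m, angles in rad, forces in N, time in s.
With the tool pointing down it reaches from about 0.325 to 0.9 m from the base axis. Payload 6.1 kg.
Tool frame: the origin (TCP) lies midway between the tips of the shut fingers; the grasp point (between the pads) lies 19 mm behind it; z points along the fingers, y is the line along which they close (so a half turn about z gives the same grasp; the last joint's range is limited). The gripper opens to 85 mm and grips with 20 to 120 N. Pads are 22 mm wide; open, the fingers measure 114 mm over their backs; the gripper's body (76 mm by 85 mm) begins 54 mm behind the grasp point. The pads swing forward as they close: fully open they stand 13 mm farther back than shut.
Start: joints at [-1.471, 0.22, 1.526, -0, 1.395, -0.126], TCP at [0.14, -0.609, 0.231] pointing down, gripper open.
Joint ranges: [-2.98, 2.98], [-0.91, 2.08], [0.09, 2.57], [-1.24, 4.39], [0.2, 2.65], [-2.68, 2.68]. Speed limits (rad/s): [2.57, 2.57, 3.01, 3.14, 3.14, 3.14].

## Interface

Orientations are given as [roll, pitch, yaw] about the fixed x, y, z axes, in that order (R = Rz(yaw) Ry(pitch) Rx(roll)).
In Python, from plant import movep, move_l, set_joints, gripper_to, hold, inverse_kinematics, observe, get_image, get_calibration, Unreachable, job_done gives the robot as it stands. Calls block until the motion is done:
- movep(position, orientation): joint-space move of the TCP to a pose.
- move_l(position, feed=0.15, rotation=None, max_force=None): straight line of the TCP; rotation=None keeps the orientation; feed is the mean speed in m/s. With max_force (N) it stops when the force on the tool has changed by that much, and returns True; else False.
- set_joints(angles): joint-space move.
- gripper_to(opening, f_grip=None): finger opening in m; f_grip is the grip in N (None keeps the last); returns when the fingers have stopped.
- hold(seconds).
- inverse_kinematics(position, orientation): joint angles nearest the present ones, or None.
- observe(): the state.
- get_image(name): name is "scene" or "top" or "wrist"; returns (picture, depth): 480x640x3 uint8, red, green, blue; 480x640 float32, m along the optical axis (not along the pixel's ray), 0 where there is no reading.
- get_calibration(name): a dict with "intrinsics" (3x3 intrinsics, pixels), "world_from_camera" (4x4, takes a point from camera to world coordinates). Camera axes: x right, y down, z forward; pixel columns grow to the right and rows downward; lengths in m; the calibration is good to about 2 mm. A picture is of the moment at which its call begins: read the wrist's pose just before it. get_calibration takes no time and is no camera call; for the wrist camera it gives the pose at the moment of the call.
A pose or a line that the arm cannot do raises Unreachable and nothing moves.
- job_done(): hands the job in; it is judged then, once.
The state is a dict: "time_s": time; "q": joint angles; "joint_velocities": joint speeds; "joint_torque": joint torques, N m; "eef_pos": TCP position; "tcp_rot": TCP orientation; "ft_force": force on the tool from outside, world axes, zero at the start; "torque": the same for the moment, N m; "opening": finger opening in m; "grasp_force": force on a finger pad.
Only numpy, scipy, OpenCV 4.12 (cv2) and the standard library are available. Lean on these libraries where they do the work, as an engineer would, in place of code of your own. Each camera call takes 0.05 s, during which the arm holds its last target. There are 200 camera calls.

## Working session

There is one attempt and no reset: what is moved stays moved. The work goes in short steps, each a Python script; the robot and the scene stay as the last script left them, time stands still between calls to the robot, and variables do not carry over. Pictures are saved under pics/ and viewed, at most 10 in all, crops included, and the job is handed in when it is done.

```bash
mkdir -p pics; ls; cat > h.py <<'E'
import numpy as np, cv2
from plant import *
def snap(n,f):
    c=get_calibration(n); im,d=get_image(n)
    cv2.imwrite('pics/'+f+'.png',im[...,::-1]); np.savez('pics/'+f+'.npz',im=im,d=d,K=c['intrinsics'],T=c['world_from_camera'])
def load(f): return np.load('pics/'+f+'.npz')
def cloud(z):
    d=z['d'];K=z['K'];T=z['T'];v,u=np.mgrid[:480,:640]
    p=np.stack([(u-K[0,2])/K[0,0]*d,(v-K[1,2])/K[1,1]*d,d],-1)
    p=p@T[:3,:3].T+T[:3,3]; p[d<=0]=np.nan
    return p
E
python3 - <<'E'
from h import *
snap('top','t0');snap('scene','s0')
for f in('t0','s0'):
    z=load(f);print(z['T'].round(2).tolist(),z['K'].round(0).tolist())
E
```

```text
pics
[[0.01, -1.0, 0.08, 0.41], [-1.0, -0.01, -0.0, 0.0], [0.0, -0.08, -1.0, 1.41], [0.0, 0.0, 0.0, 1.0]] [[499.0, 0.0, 318.0], [0.0, 499.0, 237.0], [0.0, 0.0, 1.0]]
[[-0.08, 0.75, -0.66, 1.22], [1.0, 0.05, -0.07, 0.09], [-0.02, -0.66, -0.75, 0.96], [0.0, 0.0, 0.0, 1.0]] [[446.0, 0.0, 316.0], [0.0, 446.0, 239.0], [0.0, 0.0, 1.0]]
```

View pics/t0.png

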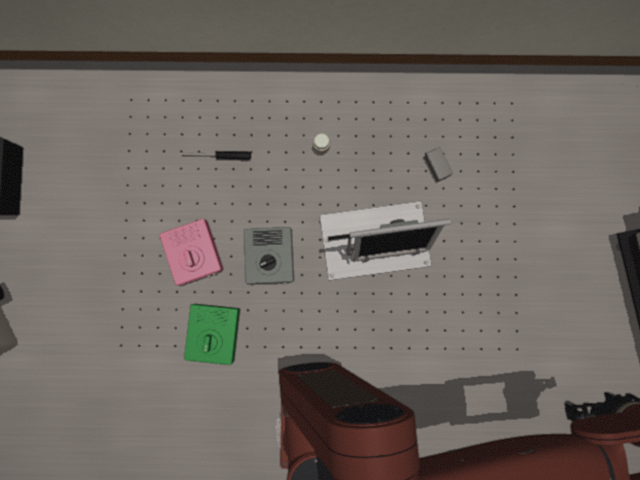

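View pics/s0.png

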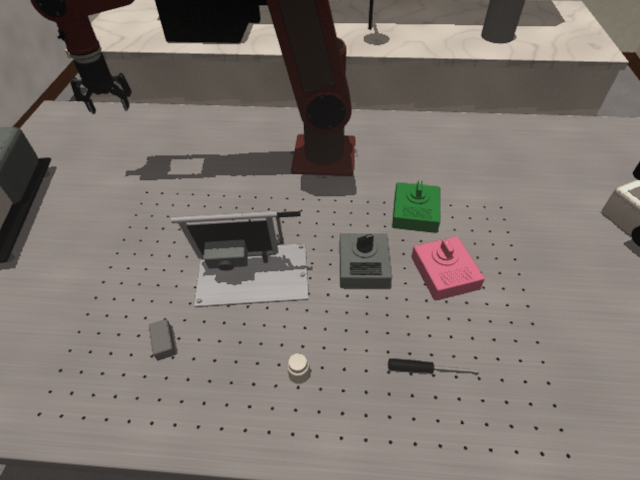

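The top view shows the grey controller with its knob at (268,262), the plate at (320–430, 203–278), the rail along (350,230)–(450,222) and the foot bar at about (340,238). The scene view agrees, with the foot at (288,213). Now I'll measure them.

```bash
python3 - <<'E'
from h import *
z=load('t0');p=cloud(z);im=z['im'].astype(int)
def at(u,v): return p[v-1:v+2,u-1:u+2].reshape(-1,3).mean(0).round(3)
# plate rect
m=(np.abs(p[...,2]-.008)<.012)&(im.min(-1)>165); m[:, :310]=0;m[:,445:]=0;m[:190]=0;m[290:]=0
pts=p[m][:,:2].astype(np.float32);r=cv2.minAreaRect(pts);print('plate',r,cv2.boxPoints(r).round(3).tolist(),len(pts))
for n in('t0','s0'):
    z=load(n);q=cloud(z)
    X,Y,Z=q[...,0],q[...,1],q[...,2]
    sh=(X>.3)&(X<.6)&(Y>-.4)&(Y<.05)&(Z>.19)
    s=q[sh];print(n,len(s),s.min(0),s.max(0))
    b=z['im'].max(-1)<60; k=s=q[sh&b&(Y>-.09)]; print('foot',len(k),np.round([k.min(0),k.mean(0),k.max(0)],3).tolist() if len(k) else 0)
    w=q[sh&(z['im'].min(-1)>90)&(Z>.21)]; print('rail',len(w),np.round([w.min(0),w.mean(0),w.max(0)],3).tolist());
    l=cv2.fitLine(w.astype(np.float32),cv2.DIST_HUBER,0,.01,.01).ravel();print(l.round(3))
    kb=(X>.3)&(X<.5)&(Y>.05)&(Y<.25)&(Z>.08)&(Z<.12);k=q[kb];r=cv2.minAreaRect(k[:,:2].astype(np.float32));print('knob',len(k),np.round(k.mean(0),3),r,k[:,2].max())
    bx=(X>.25)&(X<.5)&(Y>.04)&(Y<.23)&(Z>.047)&(Z<.062);k=q[bx];print('box',cv2.minAreaRect(k[:,:2].astype(np.float32)))
E
cat > crop.py <<'E'
import cv2,sys
f,x0,y0,x1,y1,s,o=sys.argv[1:];im=cv2.imread(f'pics/{f}.png')[int(y0):int(y1),int(x0):int(x1)]
cv2.imwrite(f'pics/{o}.png',cv2.resize(im,None,fx=float(s),fy=float(s)))
E
python3 crop.py t0 230 190 460 290 3.4 t0c
```

```text
plate ((0.5205627083778381, -0.15741030871868134), (0.18026073276996613, 0.2851366400718689), 8.40848445892334) [[0.41100001335144043, -0.029999999329447746], [0.4519999921321869, -0.31200000643730164], [0.6309999823570251, -0.2849999964237213], [0.5889999866485596, -0.003000000026077032]] 3259
t0 1092 [ 0.49783778 -0.30979488  0.19000057] [ 0.5539144  -0.02147228  0.24639411]
foot 66 [[0.503, -0.072, 0.214], [0.509, -0.049, 0.233], [0.514, -0.024, 0.239]]
rail 563 [[0.499, -0.31, 0.211], [0.531, -0.187, 0.238], [0.554, -0.022, 0.246]]
[-0.148  0.989 -0.008  0.531 -0.187  0.238]
knob 91 [0.453 0.135 0.097] ((0.4530637860298157, 0.13511449098587036), (0.013817012310028076, 0.040718693286180496), 27.201295852661133) 0.10487112419930367
box ((0.37454116344451904, 0.14763331413269043), (0.1476995199918747, 0.265301913022995), 81.55642700195312)
s0 1286 [ 0.49779484 -0.30643032  0.1900893 ] [ 0.55441578 -0.0167373   0.24350116]
foot 112 [[0.502, -0.072, 0.195], [0.51, -0.048, 0.228], [0.517, -0.019, 0.235]]
rail 540 [[0.5, -0.306, 0.219], [0.531, -0.186, 0.237], [0.554, -0.043, 0.244]]
[-0.145  0.989 -0.003  0.531 -0.186  0.237]
knob 135 [0.455 0.14  0.094] ((0.4516437351703644, 0.13886626064777374), (0.018327990546822548, 0.04287838563323021), 23.49760627746582) 0.10250144887720736
box ((0.3757598400115967, 0.1496964693069458), (0.14277547597885132, 0.26179635524749756), 82.63911437988281)
```

View pics/t0c.png

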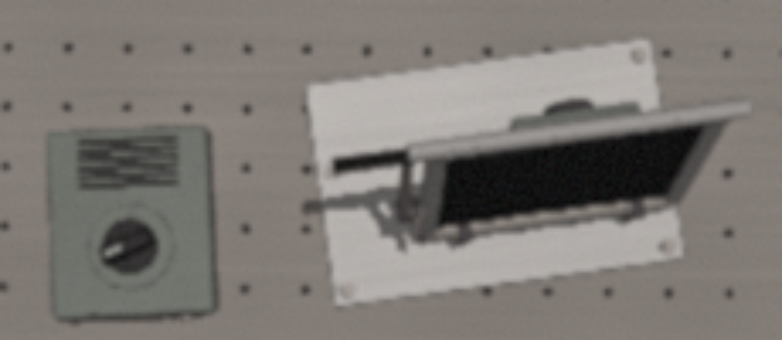

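Plate, rail and foot measurements agree: station origin about (0.484,-0.198), yaw 0.147. Next I'll go above the knob and look with the wrist camera.

```bash
python3 - <<'E'
from h import *
print(observe()['tcp_rot'])
for y in (-63,-17,29,117,163,209):
    q=inverse_kinematics([.453,.137,.075],[np.pi,0,np.radians(y)]); print(y,None if q is None else np.round(q,2))
y=np.radians(-63)
movep([.453,.137,.30],[np.pi,0,y])
snap('wrist','w0'); print(observe()['time_s'],observe()['q'])
z=load('w0');q=cloud(z);X,Y,Z=q[...,0],q[...,1],q[...,2]
for lo,hi in((.085,.11),(.06,.08),(.045,.06)):
    k=q[(X>.3)&(X<.56)&(Y>.04)&(Y<.24)&(Z>lo)&(Z<hi)]
    if len(k)>5:print(len(k),k.mean(0).round(3),cv2.minAreaRect(k[:,:2].astype(np.float32)))
E
```

```text
[-3.13985623e+00 -2.48403233e-04  2.25738515e-01]
-63 None
-17 [ 0.13  0.04  2.05 -0.    1.06  1.99]
29 [ 0.13  0.04  2.05 -0.    1.06  1.19]
117 [ 0.13  0.04  2.05  0.    1.06 -0.34]
163 [ 0.13  0.04  2.05  0.    1.06 -1.15]
209 [ 0.13  0.04  2.05  0.    1.06 -1.95]Traceback (most recent call last):
  File "<stdin>", line 6, in <module>
plant.Unreachable: the arm cannot take that pose within its joint ranges
```

Yaw 117° is the right branch.

```bash
python3 - <<'E'
from h import *
y=np.radians(117)
movep([.453,.137,.30],[np.pi,0,y])
snap('wrist','w0'); print(observe()['time_s'],observe()['q'])
z=load('w0');q=cloud(z);X,Y,Z=q[...,0],q[...,1],q[...,2]
for lo,hi in((.085,.11),(.06,.08),(.045,.06)):
    k=q[(X>.3)&(X<.56)&(Y>.04)&(Y<.24)&(Z>lo)&(Z<hi)]
    if len(k)>5:print(len(k),k.mean(0).round(3),cv2.minAreaRect(k[:,:2].astype(np.float32)))
E
```

```text
3.0083 [ 1.25618440e-01 -1.88896693e-01  1.81317135e+00 -1.16002496e-04
  1.51755299e+00 -3.44399764e-01]
640 [0.452 0.14  0.097] ((0.4521902799606323, 0.13938702642917633), (0.013631601817905903, 0.04113396629691124), 27.124401092529297)
1100 [0.452 0.142 0.066] ((0.45232948660850525, 0.13904157280921936), (0.06271576136350632, 0.06358709931373596), 34.54998779296875)
15481 [0.465 0.148 0.054] ((0.4234732389450073, 0.14755645394325256), (0.15466855466365814, 0.27070164680480957), 81.69778442382812)
```

View pics/w0.png

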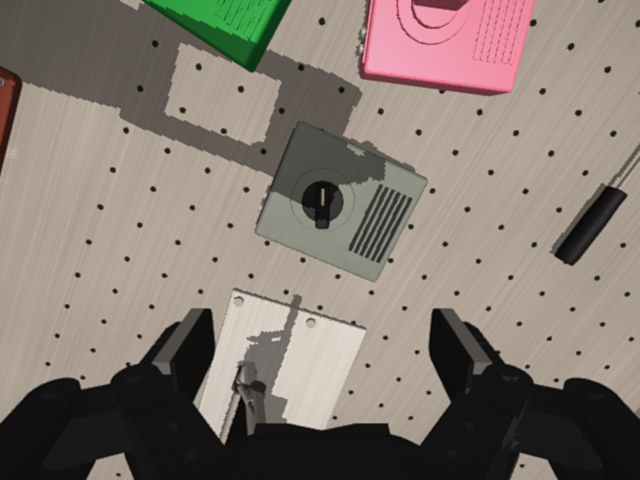

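The wrist view shows the grey box's knob at (322,203). Its bar lies in line with the fingers' gap, with its centre at (0.452,0.139). I'll grip it and turn it anticlockwise in steps, watching the moment.

```bash
python3 - <<'E'
from h import *
y=np.radians(117);P=np.array([.4522,.139,.076])
gripper_to(.06)
move_l([*P[:2],.12],feed=.2)
print(move_l(P,feed=.08,max_force=15))
print(gripper_to(.0,f_grip=30))
o=observe();print(o['opening'],o['grasp_force'],o['ft_force'].round(1) if hasattr(o['ft_force'],'round') else o['ft_force'],o['time_s'])
t0=np.array(o['torque'])
for i in range(1,22):
    y2=y+.08*i
    movep(P,[np.pi,0,y2])
    o=observe();dt=np.array(o['torque'])-t0
    print(i,round(.08*i,2),dt.round(3),np.round(o['ft_force'],1),round(o['time_s'],2))
    if i>1 and abs(dt[2])>.25: break
E
```

```text
False
False
0.013541898967773493 32.68488943576813 [0.3 0.4 3.5] 5.6083
1 0.08 [0.049 0.051 0.073] [-1.7  0.6  5.9] 5.86
2 0.16 [0.029 0.078 0.067] [-0.6  0.4  4.7] 6.11
3 0.24 [0.053 0.143 0.024] [-1.   0.4  5.5] 6.36
4 0.32 [0.033 0.063 0.061] [-1.   0.5  5.2] 6.61
5 0.4 [0.046 0.057 0.025] [-1.   0.7  5.3] 6.86
6 0.48 [ 0.024  0.115 -0.038] [-1.3 -0.   6.5] 7.11
7 0.56 [0.016 0.097 0.031] [-1.5  0.8  5.5] 7.36
8 0.64 [0.01  0.069 0.047] [-0.6  0.   6. ] 7.61
9 0.72 [0.055 0.101 0.069] [-0.5 -0.   5.7] 7.86
10 0.8 [ 0.059  0.123 -0.014] [-0.9  0.3  5.3] 8.11
11 0.88 [0.06  0.116 0.061] [-0.7  1.   5.2] 8.36
12 0.96 [0.022 0.027 0.017] [-1.3  0.3  5.7] 8.61
13 1.04 [ 0.088  0.073 -0.028] [-0.9 -0.2  4.8] 8.86
14 1.12 [0.064 0.069 0.015] [-0.6  0.3  6.1] 9.11
15 1.2 [ 0.012  0.094 -0.888] [-0.7  0.5  5.5] 9.36
```

The stop was reached after about 1.15 rad. I'll release, check the knob, and work out the kickstand poses without moving to them yet.

```bash
cat >> h.py <<'E'
from scipy.spatial.transform import Rotation as Ro
O=np.array([.4836,-.1982,0]);RS=Ro.from_euler('z',.1467)
def W(p): return O+RS.apply(p)
def rot(a): return (RS*Ro.from_euler('y',a)*Ro.from_euler('z',np.pi/2)*Ro.from_euler('x',np.pi)).as_euler('xyz')
def foot(k,t=.25,y=.156): return np.array([.065*np.sin(t)+.13*np.sin(t+k),y,.038+.065*np.cos(t)+.13*np.cos(t+k)])
A=.4;tz=np.array([-np.sin(A),0,-np.cos(A)]);n=np.array([np.cos(A),0,-np.sin(A)])
def push(k,lead=0): return W(foot(k)+.015*tz+(lead-.0205)*n)
def rail(t,d=.019): r=.2-d;return W([r*np.sin(t),0,.038+r*np.cos(t)])
E
python3 - <<'E'
from h import *
gripper_to(.05); move_l([.4522,.139,.28],feed=.25)
P=[.4522-.06,.139,.30]
snap('wrist','w1');z=load('w1');q=cloud(z);X,Y,Z=q[...,0],q[...,1],q[...,2]
k=q[(X>.3)&(X<.56)&(Y>.04)&(Y<.24)&(Z>.085)&(Z<.11)];print(len(k),cv2.minAreaRect(k[:,:2].astype(np.float32)),observe()['time_s'])
for p,r in[(push(0,-.03),rot(A)),(push(0),rot(A)),(push(1.1),rot(A)),(rail(.25,-.06),rot(.25)),(rail(0),rot(0))]:
    q=inverse_kinematics(p,r);print(p.round(3),r.round(2),None if q is None else np.round(q,2))
E
```

```text
711 ((0.45231321454048157, 0.13883569836616516), (0.04176666960120201, 0.01395805086940527), 3.502654790878296) 10.8167
[ 0.457 -0.044  0.233] [-2.74  0.    1.72] [-0.18  0.15  1.66 -0.13  1.72 -0.32]
[ 0.484 -0.04   0.221] [-2.74  0.    1.72] [-0.16  0.22  1.6  -0.12  1.71 -0.3 ]
[ 0.578 -0.027  0.124] [-2.74  0.    1.72] [-0.12  0.52  1.4  -0.1   1.61 -0.25]
[ 0.547 -0.189  0.29 ] [-2.89  0.    1.72] [-0.39  0.26  1.39 -0.13  1.71 -0.54]
[ 0.484 -0.198  0.219] [3.14 0.   1.72] [-0.54 -0.02  1.81  0.    1.35 -0.69]
```

The bar turned 66° (1.16 rad) and is at its stop. Now the kickstand flip.

```bash
python3 - <<'E'
from h import *
gripper_to(0.0)
movep(push(0,-.03)+[0,0,.05],rot(A)); move_l(push(0,-.03),feed=.2)
f0=np.array(observe()['ft_force'])
for k in np.arange(0,1.11,.1):
    hit=move_l(push(k,.003),feed=.1,max_force=12)
    o=observe();print(k.round(1),hit,(np.array(o['ft_force'])-f0).round(1),round(o['time_s'],1))
    if hit: break
snap('top','t1');snap('scene','s1')
E
python3 crop.py s1 150 150 400 330 3 s1c
```

```text
0.0 False [-0.3  0.8  1.2] 13.3
0.1 False [-0.6  1.3  0.1] 13.6
0.2 False [-0.7  0.1 -0.2] 13.9
0.3 False [-0.4  1.  -0.1] 14.2
0.4 False [-0.5  0.4 -0.5] 14.5
0.5 False [-0.3 -0.  -0.4] 14.8
0.6 False [0.4 0.2 0.1] 15.0
0.7 False [-0.3  1.5 -0.2] 15.3
0.8 False [-0.6  0.8  0.5] 15.6
0.9 False [ 0.1 -0.2  0.1] 15.9
1.0 False [-0.4 -0.4 -0.3] 16.2
1.1 False [ 0.1  1.1 -0.7] 16.5
```

View pics/s1c.png

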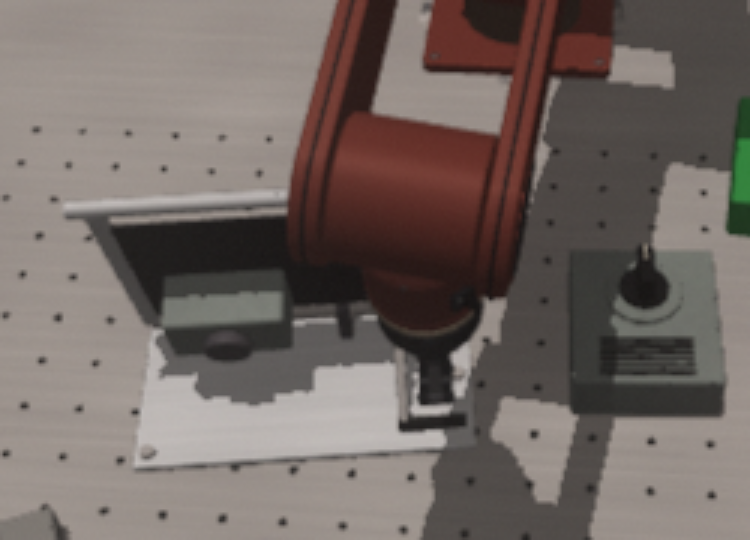

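The crop shows the kickstand down, its foot bar on the plate at (432,420), and the shield still leaning back. Next I'll back off along the tool axis, re-measure the rail and grip it.

```bash
python3 - <<'E'
from h import *
p=np.array(observe()['eef_pos'])
move_l(p-.16*RS.apply(tz),feed=.2)
gripper_to(.06)
movep(rail(.25,-.09),rot(.25))
snap('wrist','w2');snap('scene','s2')
q=cloud(load('s2'));X,Y,Z=q[...,0],q[...,1],q[...,2]
im=load('s2')['im']
w=q[(X>.45)&(X<.62)&(Y>-.31)&(Y<-.25)&(Z>.222)&(Z<.26)&(im.min(-1)>90)];print(len(w),((w-O)@RS.as_matrix()).mean(0).round(4) if len(w) else 0)
print(rail(.25,0),observe()['time_s'])
E
```

```text
130 [ 0.049  -0.0873  0.2373]
[ 0.53254931 -0.19096718  0.23178248] 19.025
```

View pics/w2.png

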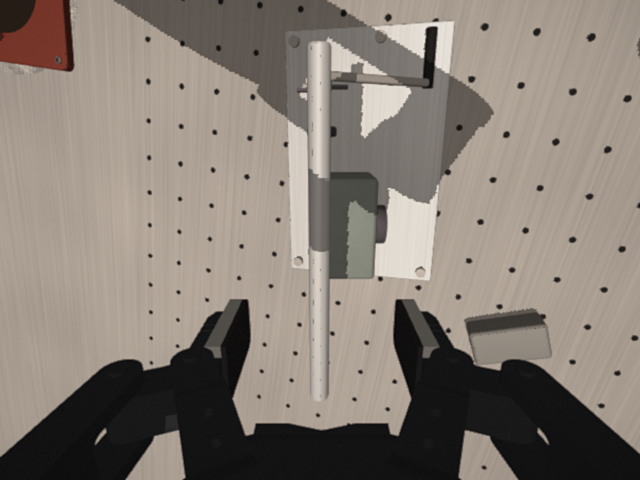

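The wrist view shows the rail at column 318, centred between the fingers, and the foot down at (430,55). I'll grip the rail and bring it upright along the arc.

```bash
python3 - <<'E'
from h import *
print(move_l(rail(.25),feed=.1,max_force=12))
gripper_to(0,f_grip=35)
o=observe();print(o['opening'],o['grasp_force'],np.round(o['ft_force'],1))
for t in np.linspace(.25,0,11)[1:]:
    move_l(rail(t),feed=.04,rotation=rot(t))
    o=observe();print(round(t,3),np.round(o['ft_force'],1),round(o['grasp_force'],1),round(o['time_s'],1))
hold(.5)
snap('scene','s3');snap('top','t3')
q=cloud(load('s3'));X,Y,Z=q[...,0],q[...,1],q[...,2];im=load('s3')['im']
S=(q-O)@RS.as_matrix()
w=S[(S[...,0]>-.06)&(S[...,0]<.06)&(S[...,1]>-.12)&(S[...,1]<-.06)&(Z>.232)&(Z<.26)&(im.min(-1)>90)];print('rail',len(w),np.median(w,0).round(4))
w=S[(S[...,0]>.05)&(S[...,0]<.13)&(S[...,1]>.12)&(S[...,1]<.17)&(im.max(-1)<60)&(Z>.012)&(Z<.06)];print('foot',len(w),np.median(w,0).round(4),foot(2.2,0))
E
python3 crop.py s3 150 150 400 330 3 s3c
```

```text
False
0.01293566504315507 34.432552456855774 [-4.9 -0.4  4.8]
0.225 [-0.   1.2  1.4] 34.6 21.0
0.2 [1.5 0.5 4.3] 34.7 21.3
0.175 [0.8 1.2 5.6] 34.8 21.6
0.15 [0.3 0.9 6.2] 34.9 21.8
0.125 [0.2 1.6 6.2] 34.9 22.1
0.1 [1.5 1.9 5.8] 35.0 22.4
0.075 [1.1 1.8 7.3] 35.0 22.6
0.05 [1.1 1.9 6.2] 35.0 22.9
0.025 [0.2 2.  5.9] 35.0 23.1
0.0 [0.4 1.5 6.6] 35.0 23.4
rail 117 [ 0.0024 -0.0881  0.244 ]
foot 69 [0.1058 0.1442 0.0295] [0.10510453 0.156      0.02649485]
```

View pics/s3c.png

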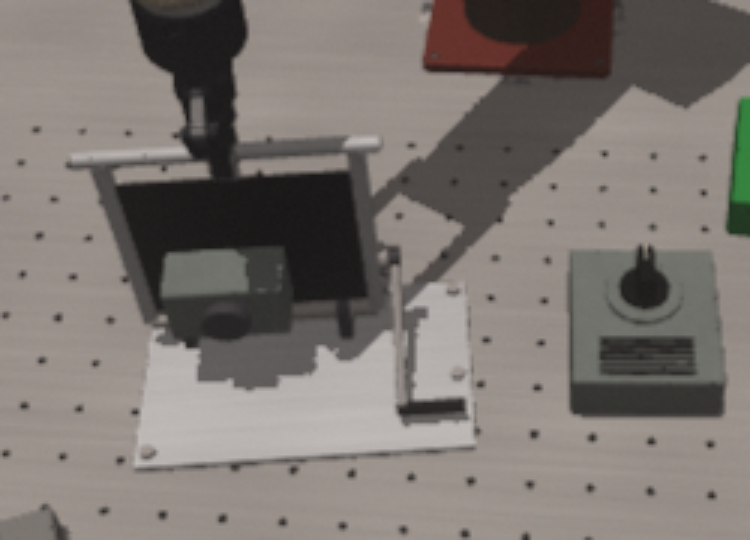

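The rail at (225,150) is held in the fingers with the shield upright. The foot at (435,408) is clear of the plate, at the height expected for 2.2 rad. Handing in.

```bash
python3 -c "
from plant import *
print(job_done())"
```

```text
the job is handed in; nothing more can be done
None
```

I handed the job in at about 24 s with the dimmer turned down to its end stop, the kickstand fully down with its foot clear of the plate, and the shield held upright by its rail; the hand-in call returned no verdict.

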